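Open the microscope's roughing valve to its back stop, then ease it off a quarter turn

TASK

Open the vacuum valve beside the microscope: turn its red handwheel counter-clockwise (seen from above), letting your hand rise with the stem without pushing or pulling the wheel along it, until you feel it come up firm against its back stop; do not force it there. Then turn it back (clockwise) a quarter turn, so that it cannot jam, and let go; leave the vial, the stub box and the flange where they are.

Things in the scene. Friction and masses are not known exactly. Their poses are not given: they have to be found in the camera images.
- valve: Steel valve on a white manifold block, screwed to the bench. Origin: centre of the block's underside, on the stem's axis; z up, y along the pipes. Block 100 (x) by 150 (y) by 30 mm high; pipe flanges 40 mm in diameter end at y = +-90 mm, 52 mm up; body 68 mm in diameter up to 80 mm height, 38 mm up to 97 mm, 24 mm up to 110 mm; above that only the bare brass stem.
- wheel (a point): Centre of the red handwheel, at mid-height of its rim, on the stem's axis, 150 to 170 mm above the bench; z up, turns with the wheel (white dot on +x). 60 mm outside diameter, rim bar 12 mm thick, three spokes; can be gripped from above across its diameter in any direction. From the start it has 0.35 to 0.67 turn to go to the back stop: just where must be felt.
- stem_end (a point): Top end of the 12 mm brass stem, 22 mm above the wheel's centre; z up, turns with the stem. Turned counter-clockwise, stem and wheel rise 24 mm per turn (3.82 mm per rad); turned back they sink as much. Running friction about 0.1 N m; it stays where it is left.
- hub_twist (a joint): Elastic twist of the wheel on the stem (rubber hub), rad, positive when the wheel is ahead counter-clockwise. 4 N m per rad: shows the torque on the wheel. 0 when left alone, about 0.025 running freely; at the back stop the stem stands still and only this grows. Firm is from 0.08 (0.3 N m) on; over 0.3 (1.2 N m), either way, is forcing it.
- hub_lift (a joint): Elastic shift of the wheel along the stem in its rubber bush, m, positive up; 10 N per mm: it shows the push or pull along the stem. About 0 when left alone; more than 2 mm (20 N) either way is too much.
- vial: Amber glass jar with white cap, 40 mm in diameter, 75 mm high, standing near the valve; origin at the centre of its underside. Not to be disturbed.
- stub_box: Grey specimen stub box 60 by 45 by 26 mm high, lying near the valve; origin at the centre of its underside. Not to be disturbed.
- flange: Aluminium blank flange, 55 mm in diameter, 24 mm high, lying near the valve; origin at the centre of its underside. Not to be disturbed.
Things that resemble listed ones, but are neither listed nor needed, are in the scene too. Of the things that look like the valve, the smallest one is meant.

How it is judged:
By the outcome, as a careful person would: the job done as asked, in the order asked, and still so for the second after the job is handed in, with the robot touching nothing.
It also fails if it takes over 72 s, if anything falls off the work surface, if the arm or the gripper's body presses on something with over 40 N, if the wrist force passes 120 N, or if a joint passes its speed limit or range.

ROBOT

A 6-joint arm with a two-finger parallel gripper is mounted at the origin on the work surface. World frame = base frame: x ahead of the robot, y to its left, z up, the work surface at z = 0. Lengths are in m, angles in rad, forces in N, time in s.
With the tool pointing down it reaches from about 0.35 to 0.85 m from the base axis. Payload 8.1 kg.
Tool frame: the origin (TCP) lies between the finger pads; the fingertips stand 11 mm ahead of it and the grasp point (between the pads) lies 8 mm behind it (robot.tips_ahead is the distance from the TCP to the fingertips, in m); z points along the fingers, y is the line along which they close (so a half turn about z gives the same grasp; the last joint's range is limited). The gripper opens to 93 mm and grips with 3 to 60 N. Pads are 15 mm wide; open, the fingers measure 128 mm over their backs; the gripper's body (75 mm by 188 mm) begins 65 mm behind the grasp point.
Start: joints at [1.029, 0.13, 1.488, -0, 1.523, -0.085], TCP at [0.265, 0.538, 0.23] pointing down, gripper open.
Joint ranges: [-2.96, 2.96], [-0.89, 2.26], [0.02, 2.5], [-1.34, 4.48], [0, 2.73], [-2.66, 2.66]. Speed limits (rad/s): [2.39, 2.39, 2.79, 3.14, 3.14, 3.14].

INTERFACE

Orientations are given as a rotation vector (axis times angle).
In Python, from plant import robot gives the robot as it stands. The module is installed in compiled form; this text tells all that it offers.
- The arm moves only by the tool move_arm, never from a script. Its argument "deltas" is one flat list of numbers, 7 for each row, row after row: the shift along the tool's x, y, z in m, then the turn, a rotation vector about the tool's x, y, z in rad, then the opening, from 0 (shut) to 1 (fully open). A call has 1 to 12 rows; each row is the pose to reach, as a shift and turn from the pose commanded when the call began, along the tool's axes at that moment; what a row does not reach only later rows make up. A row lasts 1/8 s, in which the tool goes at most 62.5 mm and 10.7 degrees, less where a joint would pass 70% of its speed; a pose out of reach is approached as far as the arm can. A call with a gripper value outside its range is refused whole. The fingers move at their own pace and stop on an object; "squeeze" is the grip in N (left out, the last holds). Time passes only in rows, so rows that repeat a pose let the fingers close. It gives the time, the measured TCP pose, the force, the opening and the grip force at its end, in the units of the state.
- robot.read_state(): the state, without advancing time (a new reading comes with each control period).
- robot.read_camera(name): name is "scene" or "top"; returns (picture, depth): 420x560x3 uint8, red, green, blue; 420x560 float32, m along the optical axis (not along the pixel's ray), 0 where there is no reading.
- robot.camera_model(name): a dict with "K" (3x3 intrinsics, pixels), "R" (3x3) and "t" (3): a world point X has camera coordinates R X + t. Camera axes: x right, y down, z forward; pixel columns grow to the right and rows downward; lengths in m; the calibration is good to about 2 mm. A picture is of the moment at which its call begins. camera_model takes no time and is no camera call.
- robot.close_job(): hands the job in; it is judged then, once.
Trained networks look in the newest picture that a camera, given by its name, has taken for a name from the list of things; names that differ only in an ending like _2 or _b are one class to them, and where a whole thing is asked for, a point or a joint stands for the part that bears it (a point fixed in the world has none). Each returns a list of dicts, best first, with "confidence" (0 to 1); they miss things now and then, are a little off and sometimes report something else, mostly with a low value. They report only what shows in the picture. A call takes as long as a camera call. They do not tell look-alikes from the thing itself.
- robot.recognise(camera, label): "uv" ([column, row] in pixels, amid what is visible of it).
The state is a dict: "t": time; "q": joint angles; "dq": joint speeds; "joint_torque": joint torques, N m; "tool_pos": TCP position; "orientation": TCP orientation; "force": force on the tool from outside, world axes, zero at the start; "wrist_torque": the same for the moment, N m; "opening": finger opening in m; "gripper_force": force on a finger pad.
Only numpy, scipy, OpenCV 4.12 (cv2) and the standard library are available. Lean on these libraries where they do the work, as an engineer would, in place of code of your own. Each camera call takes 0.05 s, during which the arm holds its last target. There are 200 camera calls.

## Working session

There is one attempt and no reset: what is moved stays moved. The work goes in short steps, Python scripts to look and compute and a tool call to move; the robot and the scene stay as the last step left them, time stands still between calls to the robot, and variables do not carry over. Pictures are saved under pics/ and viewed, at most 10 in all, crops included, and the job is handed in when it is done.

Besides the shell and the picture viewer there is one more tool, called after "Call:" as name(argument=value, ...) on one line, values as JSON. move_arm: Moves the arm, as the interface text tells. Its arguments: {"type":"object","properties":{"deltas":{"type":"array","items":{"type":"number"}},"squeeze":{"type":"number"}},"required":["deltas"]}

```bash
mkdir -p pics
cat > h.py <<'E'
import numpy as np, cv2
from plant import robot
def P(cam,d,u,v,r=2):
    m=robot.camera_model(cam);K,R,t=map(np.array,(m["K"],m["R"],m["t"]))
    w=d[int(v)-r:int(v)+r+1,int(u)-r:int(u)+r+1];z=np.median(w[w>0])
    return R.T@(z*np.linalg.inv(K)@[u,v,1]-t)
def cloud(cam,d):
    m=robot.camera_model(cam);K,R,t=map(np.array,(m["K"],m["R"],m["t"]))
    v,u=np.mgrid[:d.shape[0],:d.shape[1]]
    X=np.stack([u,v,np.ones_like(u)],-1)@np.linalg.inv(K).T*d[...,None]
    return (X-t)@R
E
python3 - <<'E'
from h import *
for c in("scene","top"):
    p,d=robot.read_camera(c); cv2.imwrite(f"pics/{c}0.png",p[...,::-1])
    for l in("valve","wheel","vial","stub_box","flange"):
        for r in robot.recognise(c,l):
            print(c,l,np.round(r["uv"]),round(r["confidence"],2),np.round(P(c,d,*r["uv"]),3))
s=robot.read_state();print(s)
E
```

```text
scene valve [312. 196.] 0.95 [ 0.377 -0.245  0.079]
scene valve [280. 158.] 0.78 [ 0.346 -0.534  0.082]
scene valve [304. 252.] 0.68 [ 0.542 -0.026  0.044]
scene valve [305. 216.] 0.27 [ 0.531 -0.045  0.167]
scene valve [274. 264.] 0.18 [ 0.656 -0.005  0.061]
scene wheel [314. 159.] 0.58 [ 0.371 -0.253  0.216]
scene wheel [303. 218.] 0.56 [ 0.54  -0.043  0.162]
scene wheel [278. 124.] 0.5 [ 0.344 -0.554  0.214]
scene wheel [261. 236.] 0.31 [ 0.603 -0.199  0.017]
scene vial [274. 265.] 0.83 [ 0.657 -0.007  0.055]
scene stub_box [346. 271.] 0.66 [0.463 0.091 0.025]
scene flange [260. 232.] 0.56 [ 0.601 -0.207  0.024]
top valve [437. 293.] 0.96 [ 0.323 -0.539  0.113]
top valve [247. 215.] 0.84 [ 0.512 -0.061  0.162]
top valve [330. 282.] 0.72 [ 0.347 -0.265  0.151]
top wheel [334. 278.] 0.84 [ 0.354 -0.268  0.219]
top wheel [459. 294.] 0.74 [ 0.319 -0.556  0.217]
top wheel [247. 207.] 0.68 [ 0.532 -0.06   0.161]
top vial [233. 176.] 0.75 [ 0.636 -0.014  0.074]
top stub_box [200. 243.] 0.91 [0.458 0.078 0.023]
top flange [301. 196.] 0.59 [ 0.592 -0.203  0.024]
{'t': 0.6, 'q': array([ 1.02859413e+00,  1.30385813e-01,  1.48814494e+00,  1.99645000e-05,
        1.52301435e+00, -8.53891325e-02]), 'dq': array([ 0.00056059, -0.00035344,  0.00230951,  0.00153731, -0.00057217,
       -0.00068013]), 'joint_torque': array([-7.99858117e-04, -5.59409451e+01, -4.91797221e+01,  7.66785862e-02,
        2.32115661e-02, -5.23262679e-05]), 'tool_pos': array([0.26463507, 0.53851595, 0.22967397]), 'orientation': array([-7.11337889e-01, -3.05999605e+00, -8.07095791e-05]), 'force': array([-0.03876911,  0.59390451,  0.11218309]), 'wrist_torque': array([-0.02849903, -0.02266284,  0.00549705]), 'gripper_force': 0.0, 'opening': 0.09289095739278966}
```

View pics/scene0.png

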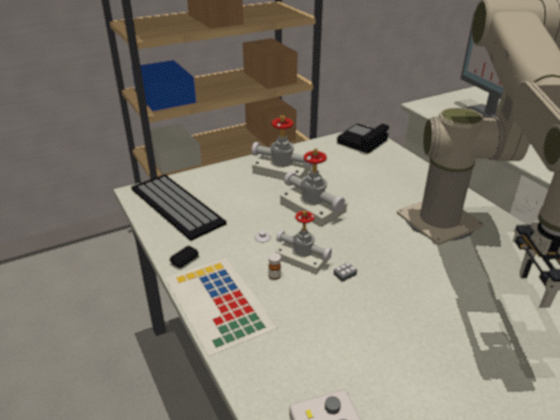

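View pics/top0.png

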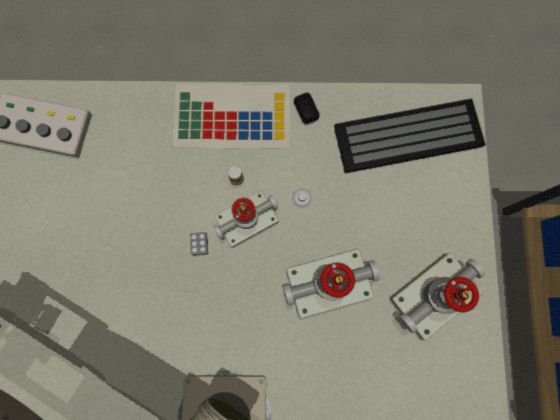

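The views show three red-wheeled valves: A at top (247,207) / scene (303,218), with its wheel at z≈0.16; B at top (334,278), z≈0.22; and C at top (459,294), z≈0.22. A is the smallest, has the right wheel height, and the vial, stub box and flange lie around it. I'll check it in a crop and measure the wheel.

Run:
```python
from h import *
from scipy.optimize import least_squares
for c in("top","scene"):
    p,d=robot.read_camera(c);X=cloud(c,d);q=p.astype(int)
    red=(q[...,0]>1.8*q[...,1])&(q[...,0]>80)&(d>0)&(abs(X[...,0]-.53)<.06)&(abs(X[...,1]+.055)<.06)&(X[...,2]>.13)
    A=X[red];print(c,len(A),A.min(0).round(4),A.max(0).round(4),A.mean(0).round(4),np.percentile(A[:,2],[5,50,90,97]).round(4))
    # outer contour of mask projected at the mid-height plane, circle fit r=30mm
    m=robot.camera_model(c);K,R,t=map(np.array,(m["K"],m["R"],m["t"]))
    z0=np.percentile(A[:,2],85)-.006;C=-R.T@t
    cn=max(cv2.findContours(red.astype(np.uint8),0,1)[0],key=len)
    h=cv2.convexHull(cn)[:,0].astype(float)
    (e,ax,an)=cv2.fitEllipse(h.astype(np.float32).reshape(-1,1,2))
    r=R.T@np.linalg.inv(K)@[*e,1]
    print("ellipse",np.round(e,1),np.round(ax,1),an,"centre at z0",z0,(C+r*(z0-C[2])/r[2]).round(4),"cam",C.round(2))
    for k in("stem_end","wheel"):
        for o in robot.recognise(c,k):
            if abs(o["uv"][0]-e[0])<15 and abs(o["uv"][1]-e[1])<25:
                r=R.T@np.linalg.inv(K)@[*o["uv"],1];z=z0+(.022 if k=="stem_end" else 0)
                print(k,np.round(o["uv"],1),round(o["confidence"],2),(C+r*(z-C[2])/r[2]).round(4))
    u,v=map(int,e);k=cv2.resize(p[v-50:v+50,u-60:u+60,::-1],None,fx=4,fy=4,interpolation=2)
    cv2.imwrite(f"pics/{c}1.png",k)
a=cv2.imread("pics/top1.png");b=cv2.imread("pics/scene1.png")
cv2.imwrite("pics/crop1.png",cv2.resize(np.hstack([a,b]),(800,333)))
```

```text
top 305 [ 0.4997 -0.0774  0.1512] [ 0.5568 -0.022   0.1692] [ 0.5275 -0.0509  0.1623] [0.1578 0.1624 0.1659 0.1672]
ellipse [243.  209.1] [22.4 22.8] 13.633273124694824 centre at z0 0.1593091088929748 [ 0.5281 -0.0497  0.1593] cam [ 0.3  -0.14  1.35]
stem_end [244.9 207.3] 0.74 [ 0.5284 -0.0557  0.1813]
stem_end [242.6 211. ] 0.21 [ 0.5191 -0.0503  0.1813]
wheel [246.9 208.6] 0.78 [ 0.5295 -0.0593  0.1593]
scene 138 [ 0.5067 -0.0778  0.1555] [ 0.5596 -0.0183  0.169 ] [ 0.5331 -0.0447  0.1632] [0.1576 0.1634 0.1667 0.1687]
ellipse [304.2 216.6] [12.1 17.7] 97.43543243408203 centre at z0 0.15998284458119885 [ 0.5298 -0.05    0.16  ] cam [1.2  1.02 1.04]
stem_end [304.1 221.3] 0.48 [ 0.5589 -0.0035  0.182 ]
wheel [304.9 219.2] 0.54 [ 0.5349 -0.0377  0.16  ]
```

View pics/crop1.png

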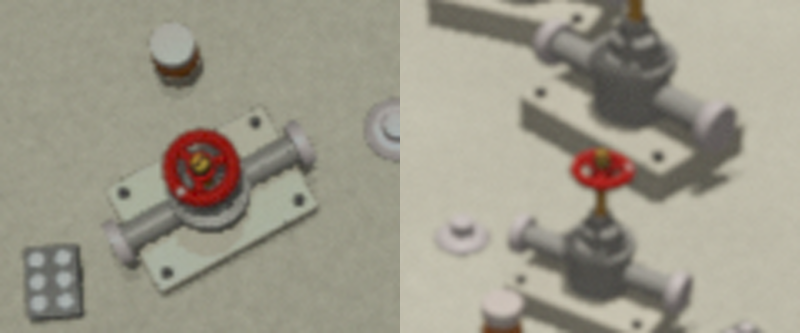

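The crop confirms A: red wheel at crop-left (200,168), white dot at (180,190), with the vial, stub box and flange around it. Wheel centre is about (0.529, -0.050, 0.160), which fits the stated height and reach.

```bash
cat >> h.py <<'E'
from scipy.spatial.transform import Rotation as Ro
def st(tgt=None,yaw=None):
    s=robot.read_state();R=Ro.from_rotvec(s["orientation"]).as_matrix()
    y=np.degrees(np.arctan2(R[1,0],R[0,0]))
    print("t",round(s["t"],2),"q",s["q"].round(2),"pos",s["tool_pos"].round(4),"yaw",y.round(2),"F",s["force"].round(2),"M",s["wrist_torque"].round(3),"op",round(s["opening"],4),"g",round(s["gripper_force"],1),"z",R[:,2].round(4))
    if tgt is not None: print("shift",(R.T@(np.array(tgt)-s["tool_pos"])).round(4))
    if yaw is not None:
        # tool vertical, x at yaw
        c,n=np.cos(np.radians(yaw)),np.sin(np.radians(yaw))
        G=np.array([[c,n,0],[n,-c,0],[0,0,-1.]])
        print("turn",Ro.from_matrix(R.T@G).as_rotvec().round(4))
E
python3 -c "
from h import *
st((.529,-.05,.25),54)"
```

```text
t 0.9 q [ 1.03  0.13  1.49 -0.    1.52 -0.09] pos [0.2646 0.5385 0.2296] yaw 153.83 F [-0.14  1.07 -1.21] M [-0.026  0.01  -0.005] op 0.0933 g 0.0 z [-0. -0. -1.]
shift [-0.4968 -0.4115 -0.0204]
turn [-0.      0.      1.7423]
```

Call:
move_arm(deltas=[-0.03, -0.025, -0.01, 0, 0, 0.1, 1, -0.08, -0.066, -0.02, 0, 0, 0.25, 1, -0.13, -0.108, -0.02, 0, 0, 0.42, 1, -0.18, -0.149, -0.02, 0, 0, 0.58, 1, -0.225, -0.186, -0.02, 0, 0, 0.74, 1, -0.27, -0.224, -0.02, 0, 0, 0.9, 1, -0.315, -0.261, -0.02, 0, 0, 1.06, 1, -0.36, -0.298, -0.02, 0, 0, 1.22, 1, -0.405, -0.335, -0.02, 0, 0, 1.38, 1, -0.445, -0.369, -0.02, 0, 0, 1.52, 1, -0.48, -0.398, -0.02, 0, 0, 1.65, 1, -0.497, -0.4115, -0.02, 0, 0, 1.742, 1], squeeze=25)

```text
t: 2.4
tool_pos: [0.5297, -0.0525, 0.2496]
orientation: [2.803, 1.418, -0.0]
force: [-0.5, 1.0, 0.4]
opening: 0.093
gripper_force: 0.0
```

```bash
python3 -c "
from h import *
st((.529,-.05,.22),-43)"
```

```text
t 2.4 q [-0.19 -0.06  1.65 -0.    1.55  0.44] pos [ 0.5297 -0.0525  0.2496] yaw 53.68 F [-0.5   1.03  0.42] M [-0.065  0.124  0.007] op 0.093 g 0.0 z [ 0.e+00 -4.e-04 -1.e+00]
shift [ 0.0016 -0.002   0.0296]
turn [4.0000e-04 0.0000e+00 1.6873e+00]
```

Call:
move_arm(deltas=[0, 0, 0.003, 0, 0, 0.15, 1, 0, 0, 0.006, 0, 0, 0.32, 1, 0, 0, 0.01, 0, 0, 0.49, 1, 0, 0, 0.014, 0, 0, 0.66, 1, 0, 0, 0.018, 0, 0, 0.83, 1, 0, 0, 0.02, 0, 0, 1.0, 1, 0, 0, 0.022, 0, 0, 1.17, 1, 0, 0, 0.025, 0, 0, 1.34, 1, 0, 0, 0.028, 0, 0, 1.51, 1, 0, 0, 0.03, 0, 0, 1.67, 1, 0, 0, 0.03, 0, 0, 1.8, 1, 0, 0, 0.03, 0, 0, 1.8, 1])

```text
t: 3.9
tool_pos: [0.5292, -0.05, 0.2197]
orientation: [2.858, -1.304, 0.0]
force: [0.5, -0.2, 0.3]
opening: 0.0933
gripper_force: 0.0
```

Run:
```python
from h import *
st((.529,-.05,.152),-49)
p,d=robot.read_camera("top");cv2.imwrite("pics/t2.png",cv2.resize(p[150:270,170:330,::-1],(640,480)))
p2,d=robot.read_camera("scene");cv2.imwrite("pics/s2.png",cv2.resize(p2[150:270,230:390,::-1],(640,480)))
```

```text
t 3.9 q [-0.19 -0.05  1.69 -0.    1.5   2.24] pos [ 0.5292 -0.05    0.2197] yaw -49.06 F [ 0.53 -0.2   0.3 ] M [0.055 0.163 0.046] op 0.0933 g 0.0 z [ 0. -0. -1.]
shift [-0.0001  0.0001  0.0677]
turn [-0.     -0.0001 -0.0011]
```

View pics/s2.png

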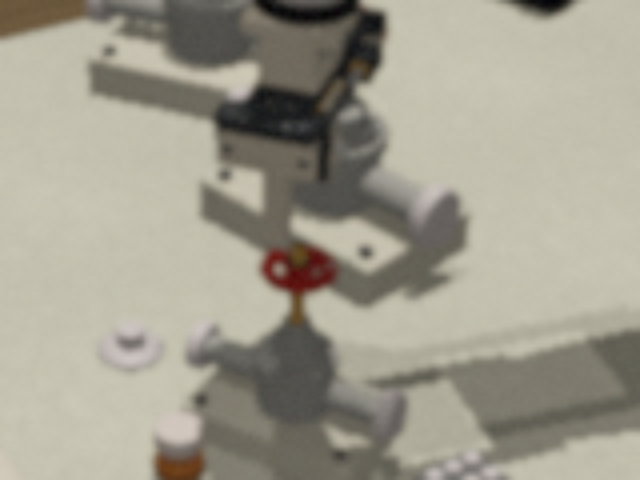

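The gripper hangs centred above the small valve's wheel (crop 298,268), with one finger on each side. Going down.

Call:
move_arm(deltas=[0, 0, 0.008, 0, 0, 0, 1, 0, 0, 0.018, 0, 0, 0, 1, 0, 0, 0.028, 0, 0, 0, 1, 0, 0, 0.038, 0, 0, 0, 1, 0, 0, 0.048, 0, 0, 0, 1, 0, 0, 0.056, 0, 0, 0, 1, 0, 0, 0.062, 0, 0, 0, 1, 0, 0, 0.066, 0, 0, 0, 1, 0, 0, 0.068, 0, 0, 0, 1, 0, 0, 0.068, 0, 0, 0, 1])

```text
t: 5.25
tool_pos: [0.5292, -0.05, 0.1517]
orientation: [-2.857, 1.306, -0.0]
force: [0.4, -0.2, 0.6]
opening: 0.093
gripper_force: 0.0
```

```bash
python3 -c "
from h import *
st((.529,-.05,.152),-49)"
```

```text
t 5.25 q [-0.19 -0.    1.77 -0.    1.37  2.24] pos [ 0.5292 -0.05    0.1517] yaw -49.12 F [ 0.37 -0.15  0.62] M [0.096 0.188 0.026] op 0.093 g 0.0 z [ 1.e-04 -0.e+00 -1.e+00]
shift [-0.0002  0.0001 -0.0003]
turn [-0.0001 -0.0001 -0.002 ]
```

Call:
move_arm(deltas=[0, 0, 0, 0, 0, 0, 0.7, 0, 0, 0, 0, 0, 0, 0.6, 0, 0, 0, 0, 0, 0, 0.5, 0, 0, 0, 0, 0, 0, 0.5, 0, 0, 0, 0, 0, 0, 0.5, 0, 0, 0, 0, 0, 0, 0.5], squeeze=8)

```text
t: 6.0
tool_pos: [0.5285, -0.0506, 0.1514]
orientation: [2.856, -1.305, -0.002]
force: [-4.4, -3.2, 2.1]
opening: 0.0589
gripper_force: 8.0
```

```bash
python3 -c "
from h import *
st()
s=robot.read_state();print((Ro.from_rotvec(s['orientation']).as_matrix().T@s['force']).round(2))"
```

```text
t 6.0 q [-0.19 -0.    1.77 -0.    1.37  2.24] pos [ 0.5285 -0.0506  0.1514] yaw -49.13 F [-4.39 -3.22  2.11] M [-0.477  0.851  0.005] op 0.0589 g 8.0 z [-1.5e-03 -8.0e-04 -1.0e+00]
[-0.44  5.43 -2.1 ]
```

Call:
move_arm(deltas=[0, 0.0006, 0, 0, 0, 0, 0.5, 0, 0.0012, 0, 0, 0, 0, 0.5, 0, 0.0012, 0, 0, 0, 0, 0.5, 0, 0.0012, 0, 0, 0, 0, 0.5])

```text
t: 6.5
tool_pos: [0.5284, -0.0507, 0.1517]
orientation: [-2.857, 1.305, -0.0]
force: [-0.3, -0.8, -0.2]
opening: 0.0588
gripper_force: 8.0
```

```bash
cat >> h.py <<'E'
def f():
    s=robot.read_state();R=Ro.from_rotvec(s['orientation']).as_matrix()
    st();print("toolF",(R.T@s['force']).round(2),"toolM",(R.T@s['wrist_torque']).round(3))
E
python3 -c "
from h import *
f()"
```

```text
t 6.5 q [-0.19 -0.01  1.77  0.    1.37  2.24] pos [ 0.5284 -0.0507  0.1517] yaw -49.11 F [-0.27 -0.76 -0.18] M [ 0.028  0.248 -0.   ] op 0.0588 g 8.0 z [ 3.e-04  2.e-04 -1.e+00]
toolF [0.4  0.7  0.18] toolM [-0.169 -0.183  0.   ]
```

Call:
move_arm(deltas=[0, 0, 0, 0, 0, 0, 0.5, 0, 0, 0, 0, 0, 0, 0.5, 0, 0, -0.0002, 0, 0, -0.05, 0.5, 0, 0, -0.0004, 0, 0, -0.1, 0.5, 0, 0, -0.0008, 0, 0, -0.2, 0.5, 0, 0, -0.0011, 0, 0, -0.3, 0.5, 0, 0, -0.0015, 0, 0, -0.4, 0.5, 0, 0, -0.0019, 0, 0, -0.5, 0.5, 0, 0, -0.0023, 0, 0, -0.6, 0.5, 0, 0, -0.0023, 0, 0, -0.6, 0.5], squeeze=30)

```text
t: 7.75
tool_pos: [0.5284, -0.0506, 0.154]
orientation: [-3.115, 0.404, -0.001]
force: [0.2, 0.9, 0.2]
opening: 0.0584
gripper_force: 30.0
```

```bash
python3 -c "
from h import *
f()"
```

```text
t 7.75 q [-0.19 -0.01  1.77  0.    1.38  1.64] pos [ 0.5284 -0.0506  0.154 ] yaw -14.77 F [0.18 0.94 0.18] M [ 0.128  0.013 -0.12 ] op 0.0584 g 30.0 z [ 4.e-04  3.e-04 -1.e+00]
toolF [-0.07 -0.96 -0.18] toolM [ 0.12  -0.045  0.12 ]
```

Call:
move_arm(deltas=[0, 0, -0.0004, 0, 0, -0.1, 0.5, 0, 0, -0.0008, 0, 0, -0.22, 0.5, 0, 0, -0.0013, 0, 0, -0.34, 0.5, 0, 0, -0.0018, 0, 0, -0.46, 0.5, 0, 0, -0.0022, 0, 0, -0.58, 0.5, 0, 0, -0.0027, 0, 0, -0.7, 0.5, 0, 0, -0.0031, 0, 0, -0.82, 0.5, 0, 0, -0.0036, 0, 0, -0.94, 0.5, 0, 0, -0.0041, 0, 0, -1.06, 0.5, 0, 0, -0.0045, 0, 0, -1.18, 0.5, 0, 0, -0.005, 0, 0, -1.3, 0.5, 0, 0, -0.005, 0, 0, -1.3, 0.5])

```text
t: 9.25
tool_pos: [0.5283, -0.0505, 0.1589]
orientation: [-2.726, -1.561, -0.001]
force: [0.1, 3.2, -0.3]
opening: 0.0584
gripper_force: 30.0
```

```bash
python3 -c "
from h import *
f()"
```

```text
t 9.25 q [-0.19 -0.01  1.77  0.    1.39  0.34] pos [ 0.5283 -0.0505  0.1589] yaw 59.6 F [ 0.11  3.21 -0.27] M [ 0.371 -0.102 -0.094] op 0.0584 g 30.0 z [ 2.e-04  6.e-04 -1.e+00]
toolF [ 2.82 -1.53  0.27] toolM [0.1   0.372 0.094]
```

Call:
move_arm(deltas=[0, 0, -0.0003, 0, 0, -0.08, 0.5, 0, 0, -0.0006, 0, 0, -0.16, 0.5, 0, 0, -0.0009, 0, 0, -0.24, 0.5, 0, 0, -0.0012, 0, 0, -0.32, 0.5, 0, 0, -0.0012, 0, 0, -0.32, 0.5])

```text
t: 9.88
tool_pos: [0.5283, -0.0505, 0.1601]
orientation: [-2.444, -1.974, -0.001]
force: [0.1, 4.0, -1.0]
opening: 0.0582
gripper_force: 30.0
```

```bash
python3 -c "
from h import *
f()"
```

```text
t 9.88 q [-0.19 -0.01  1.77  0.    1.39  0.02] pos [ 0.5283 -0.0505  0.1601] yaw 77.86 F [ 0.12  4.01 -0.98] M [ 0.503 -0.086 -0.096] op 0.0582 g 30.0 z [ 0.e+00  6.e-04 -1.e+00]
toolF [ 3.94 -0.73  0.98] toolM [0.022 0.51  0.096]
```

Call:
move_arm(deltas=[0.0002, 0, -0.0002, 0, 0, -0.05, 0.5, 0.0004, 0, -0.0004, 0, 0, -0.1, 0.5, 0.0006, 0, -0.0006, 0, 0, -0.16, 0.5, 0.0006, 0, -0.0006, 0, 0, -0.16, 0.5])

```text
t: 10.38
tool_pos: [0.5283, -0.0503, 0.1607]
orientation: [2.278, 2.163, -0.0]
force: [-0.4, 1.6, -0.3]
opening: 0.0584
gripper_force: 30.0
```

```bash
python3 -c "
from h import *
f()"
```

```text
t 10.38 q [-0.19 -0.01  1.77 -0.    1.39 -0.14] pos [ 0.5283 -0.0503  0.1607] yaw 87.02 F [-0.42  1.65 -0.33] M [ 0.093  0.035 -0.101] op 0.0584 g 30.0 z [-2.e-04 -2.e-04 -1.e+00]
toolF [ 1.62 -0.5   0.33] toolM [0.04  0.091 0.101]
```

Call:
move_arm(deltas=[0, 0, -0.0002, 0, 0, -0.05, 0.5, 0, 0, -0.0004, 0, 0, -0.1, 0.5, 0, 0, -0.0006, 0, 0, -0.16, 0.5, 0, 0, -0.0006, 0, 0, -0.16, 0.5])

```text
t: 10.88
tool_pos: [0.5283, -0.0504, 0.1613]
orientation: [-2.098, -2.339, 0.0]
force: [-0.7, 0.7, -0.4]
opening: 0.0583
gripper_force: 30.0
```

```bash
python3 -c "
from h import *
f()"
```

```text
t 10.88 q [-0.19 -0.01  1.76 -0.    1.39 -0.3 ] pos [ 0.5283 -0.0504  0.1613] yaw 96.21 F [-0.7   0.71 -0.42] M [ 0.066  0.002 -0.157] op 0.0583 g 30.0 z [-2.e-04 -2.e-04 -1.e+00]
toolF [ 0.78 -0.62  0.42] toolM [-0.005  0.066  0.157]
```

Call:
move_arm(deltas=[0, 0, -0.0001, 0, 0, -0.04, 0.5, 0, 0, -0.0003, 0, 0, -0.08, 0.5, 0, 0, -0.0004, 0, 0, -0.12, 0.5, 0, 0, -0.0004, 0, 0, -0.12, 0.5])

```text
t: 11.38
tool_pos: [0.5283, -0.0504, 0.1617]
orientation: [-1.953, -2.46, 0.0]
force: [-1.5, 1.5, -0.6]
opening: 0.0585
gripper_force: 30.0
```

```bash
python3 -c "
from h import *
f()"
```

```text
t 11.38 q [-0.19 -0.01  1.76 -0.    1.39 -0.42] pos [ 0.5283 -0.0504  0.1617] yaw 103.1 F [-1.46  1.47 -0.6 ] M [ 0.076  0.139 -0.152] op 0.0585 g 30.0 z [-3.e-04 -2.e-04 -1.e+00]
toolF [ 1.76 -1.09  0.6 ] toolM [0.118 0.106 0.152]
```

Call:
move_arm(deltas=[0, 0, -0.0002, 0, 0, -0.05, 0.5, 0, 0, -0.0004, 0, 0, -0.1, 0.5, 0, 0, -0.0006, 0, 0, -0.15, 0.5, 0, 0, -0.0006, 0, 0, -0.15, 0.5])

```text
t: 11.88
tool_pos: [0.5282, -0.0503, 0.162]
orientation: [-1.763, -2.599, 0.0]
force: [-0.1, -0.7, -2.2]
opening: 0.058
gripper_force: 30.0
```

```bash
python3 -c "
from h import *
f()"
```

```text
t 11.88 q [-0.19 -0.01  1.76 -0.    1.39 -0.57] pos [ 0.5282 -0.0503  0.162 ] yaw 111.69 F [-0.11 -0.71 -2.25] M [-0.017  0.002 -0.67 ] op 0.058 g 30.0 z [-4.e-04  0.e+00 -1.e+00]
toolF [-0.62 -0.37  2.25] toolM [ 0.008 -0.015  0.67 ]
```

Torque rose from 0.15 to 0.67 N m within 0.15 rad. That is a twist of about 0.17: firm on the back stop and not forced, with the stem about 0.42 turn open. Next I turn back by the twist release plus a quarter turn, about 1.77 rad.

Call:
move_arm(deltas=[0, 0, 0.0001, 0, 0, 0.08, 0.5, 0, 0, 0.0003, 0, 0, 0.17, 0.5, 0, 0, 0.0006, 0, 0, 0.26, 0.5, 0, 0, 0.0009, 0, 0, 0.35, 0.5, 0, 0, 0.0012, 0, 0, 0.44, 0.5, 0, 0, 0.0016, 0, 0, 0.53, 0.5, 0, 0, 0.0019, 0, 0, 0.62, 0.5, 0, 0, 0.0023, 0, 0, 0.71, 0.5, 0, 0, 0.0026, 0, 0, 0.8, 0.5, 0, 0, 0.003, 0, 0, 0.9, 0.5, 0, 0, 0.003, 0, 0, 0.9, 0.5])

```text
t: 13.25
tool_pos: [0.5284, -0.0503, 0.1593]
orientation: [2.717, 1.577, -0.0]
force: [0.7, -0.1, -1.8]
opening: 0.0585
gripper_force: 30.0
```

```bash
python3 -c "
from h import *
f()"
```

```text
t 13.25 q [-0.19 -0.01  1.77 -0.    1.39  0.33] pos [ 0.5284 -0.0503  0.1593] yaw 60.25 F [ 0.7  -0.08 -1.83] M [-0.168  0.03   0.059] op 0.0585 g 30.0 z [-1.e-04 -3.e-04 -1.e+00]
toolF [0.28 0.65 1.83] toolM [-0.057 -0.161 -0.059]
```

Call:
move_arm(deltas=[0, 0, 0.0005, 0, 0, 0.08, 0.5, 0, 0, 0.0008, 0, 0, 0.17, 0.5, 0, 0, 0.0012, 0, 0, 0.26, 0.5, 0, 0, 0.0015, 0, 0, 0.35, 0.5, 0, 0, 0.0019, 0, 0, 0.45, 0.5, 0, 0, 0.0023, 0, 0, 0.55, 0.5, 0, 0, 0.0027, 0, 0, 0.65, 0.5, 0, 0, 0.0031, 0, 0, 0.76, 0.5, 0, 0, 0.0035, 0, 0, 0.86, 0.5, 0, 0, 0.0035, 0, 0, 0.86, 0.5, 0, 0, 0.0035, 0, 0, 0.86, 0.5])

```text
t: 14.62
tool_pos: [0.5284, -0.0504, 0.1559]
orientation: [3.126, 0.306, 0.0]
force: [1.0, -1.2, -1.4]
opening: 0.0584
gripper_force: 30.0
```

```bash
python3 -c "
from h import *
f()"
```

```text
t 14.62 q [-0.19 -0.01  1.77 -0.    1.38  1.18] pos [ 0.5284 -0.0504  0.1559] yaw 11.2 F [ 0.97 -1.19 -1.36] M [-0.317  0.062  0.061] op 0.0584 g 30.0 z [ 2.e-04 -4.e-04 -1.e+00]
toolF [0.72 1.35 1.36] toolM [-0.299 -0.123 -0.061]
```

Call:
move_arm(deltas=[0, 0, 0, 0, 0, 0, 0.75, 0, 0, 0, 0, 0, 0, 0.9, 0, 0, 0, 0, 0, 0, 1, 0, 0, 0, 0, 0, 0, 1, 0, 0, 0, 0, 0, 0, 1, 0, 0, -0.008, 0, 0, 0, 1, 0, 0, -0.02, 0, 0, 0, 1, 0, 0, -0.035, 0, 0, 0, 1, 0, 0, -0.055, 0, 0, 0, 1, 0, 0, -0.075, 0, 0, 0, 1, 0, 0, -0.09, 0, 0, 0, 1, 0, 0, -0.1, 0, 0, 0, 1])

```text
t: 16.12
tool_pos: [0.5287, -0.0503, 0.2572]
orientation: [3.127, 0.302, 0.002]
force: [1.0, 0.5, -0.4]
opening: 0.093
gripper_force: 0.0
```

Call:
move_arm(deltas=[0, 0, -0.02, 0, 0, 0, 1, 0, 0, -0.02, 0, 0, 0, 1, 0, 0, -0.02, 0, 0, 0, 1])

```text
t: 16.5
tool_pos: [0.5283, -0.0502, 0.2755]
orientation: [-3.127, -0.302, 0.001]
force: [-0.4, -0.6, 0.2]
opening: 0.0928
gripper_force: 0.0
```

Run:
```python
from h import *
f()
for c in("top","scene"):
    p,d=robot.read_camera(c)
    for l in("wheel","vial","stub_box","flange"):
        for r in robot.recognise(c,l):
            print(c,l,np.round(r["uv"]),round(r["confidence"],2),np.round(P(c,d,*r["uv"]),3))
    u,v=(243,209) if c=="top" else (304,220)
    cv2.imwrite(f"pics/{c}3.png",cv2.resize(p[v-50:v+50,u-60:u+60,::-1],(400,333)))
cv2.imwrite("pics/crop3.png",np.hstack([cv2.imread("pics/top3.png"),cv2.imread("pics/scene3.png")]))
```

```text
t 16.5 q [-0.19 -0.07  1.61 -0.    1.6   1.19] pos [ 0.5283 -0.0502  0.2755] yaw 11.05 F [-0.37 -0.63  0.21] M [ 0.035  0.162 -0.015] op 0.0928 g 0.0 z [-5.e-04  1.e-04 -1.e+00]
toolF [-0.49  0.55 -0.21] toolM [ 0.066 -0.153  0.015]
top wheel [300. 196.] 0.6 [ 0.593 -0.2    0.023]
top stub_box [200. 244.] 0.67 [0.456 0.076 0.024]
top flange [233. 213.] 0.69 [ 0.516 -0.025  0.165]
top flange [301. 197.] 0.65 [ 0.589 -0.203  0.024]
scene wheel [279. 122.] 0.7 [ 0.334 -0.569  0.213]
scene wheel [304. 216.] 0.66 [ 0.534 -0.042  0.167]
scene wheel [307. 163.] 0.39 [ 0.547 -0.016  0.364]
scene vial [274. 264.] 0.88 [ 0.656 -0.004  0.061]
scene stub_box [345. 272.] 0.69 [0.468 0.09  0.023]
scene flange [302. 214.] 0.71 [ 0.537 -0.053  0.17 ]
scene flange [260. 234.] 0.57 [ 0.6   -0.206  0.02 ]
scene flange [304. 217.] 0.32 [ 0.536 -0.043  0.165]
```

View pics/crop3.png

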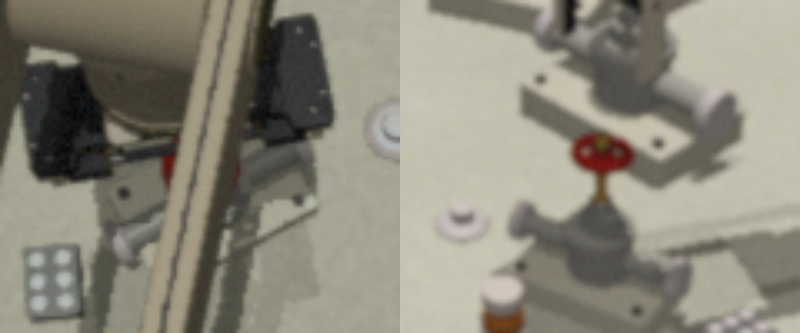

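The hand is clear of the wheel. The wheel (crop-right 603,150) stands about 4 mm higher, as expected, and the vial, box and flange haven't moved.

```bash
python3 -c "
from plant import robot
print(robot.close_job())"
```

```text
the job is handed in; nothing more can be done
None
```

The job is handed in: I opened the smallest valve counter-clockwise until it came firm on its back stop (about 0.42 turn, 0.67 N m), turned it back a quarter turn and let go, with the vial, stub box and flange left in place.

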